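# Pull the spring clip off the geared mill spindle

## Robot

A 6-joint arm with a two-finger parallel gripper is mounted at the origin on the work surface. World frame = base frame: x ahead of the robot, y to its left, z up, the work surface at z = 0. Lengths are in m, angles in rad, forces in N, time in s.
With the tool pointing down it reaches from about 0.325 to 0.925 m from the base axis. Payload 3.1 kg.
Tool frame: the origin (TCP) lies between the finger pads; the fingertips stand 8 mm ahead of it and the grasp point (between the pads) lies 11 mm behind it; z points along the fingers, y is the direction in which the jaws open and shut (so a half turn about z gives the same grasp; the last joint's range is limited). The gripper opens to 85 mm and grips with 20 to 120 N. Pads are 22 mm wide; open, the fingers measure 114 mm over their backs; the gripper's body (76 mm by 85 mm) begins 54 mm behind the grasp point. The pads swing forward as they close: fully open they stand 13 mm farther back than shut.
Start: joints at [1.227, 0.217, 1.613, -0, 1.311, -0.112], TCP at [0.144, 0.608, 0.239] pointing down, gripper open.
Joint ranges: [-2.75, 2.75], [-0.78, 2.1], [0.31, 2.55], [-1.13, 4.27], [0.13, 2.63], [-2.58, 2.58]. Speed limits (rad/s): [2.79, 2.79, 3.14, 3.14, 3.14, 3.14].

## Interface

Orientations are given as [roll, pitch, yaw] about the fixed x, y, z axes, in that order (R = Rz(yaw) Ry(pitch) Rx(roll)).
In Python, from station import state, grab_frame, camera_params, close_job gives the robot as it stands.
- The arm moves only by the tool servo_tool, never from a script. Its argument "increments" is a list of rows, each a list of 3 entries, a list of its own where there are three numbers: the gripper's target within -1 to 1 (shut at 1, half-way at 0, fully open at -1), then the shift along the tool's x, y, z in mm, then the turn about the tool's z in degrees. A call has 1 to 5 rows; each row is the pose to reach, as a shift and turn from the pose commanded when the call began, along the tool's axes at that moment; what a row does not reach only later rows make up. A row lasts 1/8 s, in which the tool goes at most 62.5 mm and 10.7 degrees, less where a joint would pass 70% of its speed; a pose out of reach is approached as far as the arm can. A call with a gripper value outside its range is refused whole. The fingers move at their own pace and stop on an object; "grip_force" is the grip in N (left out, the last holds). Time passes only in rows, so rows that repeat a pose let the fingers close. It gives the time, the measured TCP pose, the force and the opening at its end, in the units of the state.
- state(): the state, without advancing time (a new reading comes with each control period).
- grab_frame(name): name is "side" or "top" or "wrist"; returns the picture (480x640x3 uint8, blue, green, red); there is no depth.
- camera_params(name): a dict with "intrinsics" (3x3 intrinsics, pixels), "rvec" (rotation vector, rad) and "tvec" (3), from world to camera coordinates, as OpenCV has them. Camera axes: x right, y down, z forward; pixel columns grow to the right and rows downward; lengths in m; the calibration is good to about 2 mm. A picture is of the moment at which its call begins: read the wrist's pose just before it. camera_params takes no time and is no camera call; for the wrist camera it gives the pose at the moment of the call.
- close_job(): hands the job in, once; it reports no verdict.
The state is a dict: "time": time; "joint_pos": joint angles; "qd": joint speeds; "joint_torque": joint torques, N m; "ee_pos": TCP position; "tcp_rot": TCP orientation; "contact_force": force on the tool from outside, world axes, zero at the start; "torque": the same for the moment, N m; "finger_gap": finger opening in m.
Only numpy, scipy, OpenCV 4.12 (cv2) and the standard library are available. Lean on these libraries where they do the work, as an engineer would, in place of code of your own. Each camera call takes 0.05 s, during which the arm holds its last target. There are 200 camera calls.

## Task

Take the hooked pick from its rest, hook its tip into the pull loop of the spring clip on the spindle that carries the toothed gear, and draw the clip out of its groove so that it ends lying in the tray that spindle stands in. Then lay the pick back on its rest as it was. Touch the clip only with the pick, and leave the clip on the smooth pulley's spindle where it is.

Things in the scene. Friction and masses are not known exactly. Their poses are not given: they have to be found in the camera images.
- pick_grip (a point): Hooked pick: wooden handle 100 mm long, 14 mm square, then a thin steel shank whose tip is bent straight down; 50 to 80 g. This point is the middle of the handle, the place to grip; x runs along the pick to the tip, z up. It starts level on a grey rest, this point 46 mm above the bench.
- pick_tip (a point): Centre of the rounded lower end of the pick's bent tip, a 5 mm thick pin that hangs straight down from the shank: 100 mm ahead (+x) of the grip point and 32 mm below it; the pin ends 2.5 mm lower. Axes as pick_grip.
- rest: Fixed grey rest of the pick, 110 x 44 mm. Origin: centre of its underside, x along the pick, z up. Two saddles, 10 mm long along x, at x = -38 and +38 mm, carry the handle 39 mm above the bench in a 34 mm wide channel with cheeks up to 47 mm; between them it is only 5 mm high, free for fingers.
- gear_unit: Fixed dark steel tray with an upright steel spindle carrying a toothed brass gear (49 mm across, top 40 mm up); the other, like unit has a smooth grooved pulley. Origin: spindle axis at bench height, z up. Tray from x = -135 to 45 mm, y = -50 to 50 mm, rim 14 mm high, floor 4 mm. Spindle 65.5 mm high, 29 mm thick, with a 20 mm thick groove just above the gear, where the clip sits.
- clip_loop (a point): Centre of the level pull loop of the 4 mm wire clip on the geared spindle, 42 mm up; opening 22 mm (x) by 26 mm (y), tray floor 38 mm below. Jaws grip the spindle 40 mm ahead (+x); x within 12 degrees of the tray's x. About 6 N along -x springs them apart; the loop then sags 10 mm (dip the tip 15 to 25 mm below it) and is loose after 25 mm. Clip 30 g, from x = -15 to 57 mm.
- other_clip_loop (a point): Centre of the pull loop of the equal clip on the other spindle, the one with the smooth pulley. It must stay in place.
Things that resemble listed ones, but are neither listed nor needed, are in the scene too. Leave any red or turquoise look-alike of the gear_unit alone.

How it is judged:
On the way:
1. the clip is drawn out of the groove of the geared spindle with the pick's tip in or at its loop (horizontal distance between clip_loop and gear_unit above 0.063 m and horizontal distance between clip_loop and pick_tip below 0.022 m), for 0.1 s.
At the end, for the whole second after the job is handed in: The clip lies in the tray of the geared spindle: its loop centre within the tray's outline and lower than 28 mm above the bench. The pick lies on its rest as at the start: grip within 25 mm and tip within 35 mm of where they were, upright within 11 degrees (x of clip_loop in the frame of gear_unit between -0.135 and 0.045 m and y of clip_loop in the frame of gear_unit between -0.05 and 0.05 m and height (world z) of clip_loop below 0.028 m and distance of pick_grip from where it was at the start of the episode below 0.025 m and distance of pick_tip from where it was at the start of the episode below 0.035 m and angle between pick_grip's own z axis and vertical below 0.2 rad); the robot touches nothing.
It fails at once if the clip is touched by the robot itself (contact force between any of the fingers, the arm and clip above 1 N).
It fails at once if the clip on the pulley's spindle is pulled off (moved more than 15 mm) (distance of other_clip_loop from where it was at the start of the episode above 0.015 m).
It also fails if it takes over 48 s, if anything falls off the work surface, if the arm or the gripper's body presses on something with over 40 N, if the wrist force passes 120 N, or if a joint passes its speed limit or range.

## Working session

There is one attempt and no reset: what is moved stays moved. The work goes in short steps, Python scripts to look and compute and a tool call to move; the robot and the scene stay as the last step left them, time stands still between calls to the robot, and variables do not carry over. Pictures are saved under pics/ and viewed, about 8 in all and at most 12, crops included, and the job is handed in when it is done.

Besides the shell and the picture viewer there is one more tool, called after "Call:" by a JSON object that holds its "api" and its "payload". servo_tool: Moves the arm, as the interface text tells. Its arguments: {"type":"object","properties":{"increments":{"type":"array"},"grip_force":{"type":"number"}},"required":["increments"]}

```bash
mkdir -p pics; ls; cat > h.py <<'E'
import numpy as np,cv2
from station import *
def P(n):
    c=camera_params(n); return np.array(c["intrinsics"],float),np.array(c["rvec"],float).ravel(),np.array(c["tvec"],float).ravel()
def ray(p,uv):
    K,r,t=p;R=cv2.Rodrigues(r)[0];o=-R.T@t
    d=R.T@np.linalg.solve(K,[uv[0],uv[1],1.]);return o,d/np.linalg.norm(d)
def atz(p,uv,z):
    o,d=ray(p,uv);return o+d*(z-o[2])/d[2]
def tri(obs):
    A=np.zeros((3,3));b=np.zeros(3);rs=[ray(*x) for x in obs]
    for o,d in rs:
        M=np.eye(3)-np.outer(d,d);A+=M;b+=M@o
    X=np.linalg.solve(A,b);return X,[float(np.linalg.norm((np.eye(3)-np.outer(d,d))@(X-o))) for o,d in rs]
def proj(p,X):
    return cv2.projectPoints(np.array(X,float).reshape(-1,3),p[1],p[2],p[0],None)[0].reshape(-1,2)
E
python3 - <<'E'
from h import *
for n in("top","side"): cv2.imwrite(f"pics/{n}0.png",grab_frame(n));p=P(n);print(n,ray(p,(320,240)))
s=state();print(s["time"],s["ee_pos"],s["tcp_rot"],s["finger_gap"])
E
```

```text
pics
top (array([ 0.30091153, -0.13707826,  1.21443782]), array([ 0.18615157,  0.00369308, -0.9825141 ]))
side (array([0.34439594, 0.60213975, 0.72775111]), array([ 0.15338924, -0.72781234, -0.66840178]))
0.1 [0.14332622 0.6076031  0.23806299] [-3.13938855e+00 -2.06686763e-04  2.90978415e+00] 0.08538643756850454
```

View pics/top0.png

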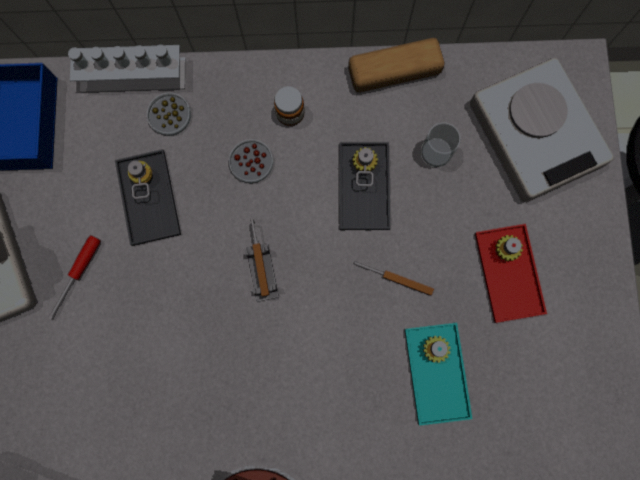

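View pics/side0.png

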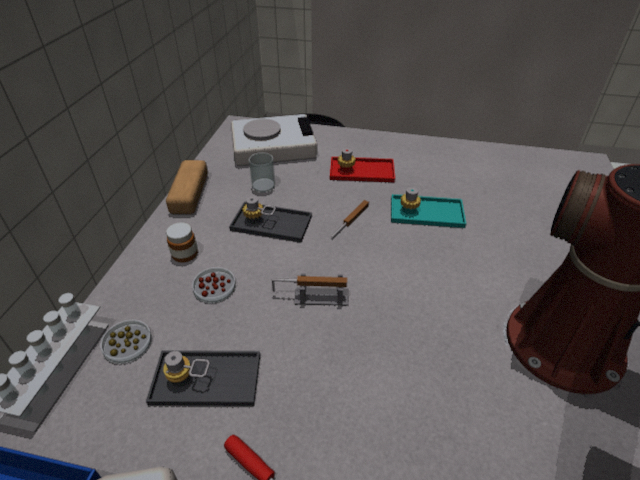

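Top view: dark-tray units at (365,158) (looks toothed) and (138,172) (looks smooth). Red at (511,247) and turquoise at (437,349) are look-alikes. The pick on the rest is at (260,268). A loose look-alike tool is at (405,283) and a red screwdriver at (80,265). Next, one enlarged montage.

```bash
python3 - <<'E'
import cv2,numpy as np
t=cv2.imread("pics/top0.png");s=cv2.imread("pics/side0.png")
def c(im,x,y,w=66,h=50):
    o=cv2.resize(im[y:y+h,x:x+w],(396,300),interpolation=cv2.INTER_CUBIC)
    cv2.putText(o,f"{x},{y} x6",(5,295),0,.45,(0,255,255),1);return o
m=np.vstack([np.hstack([c(t,335,140),c(t,115,150)]),np.hstack([c(s,235,190),c(s,155,340)])])
cv2.imwrite("pics/m1.png",m)
def d(im,x,y,w,h,k):
    return cv2.resize(im[y:y+h,x:x+w],(w*k,h*k),interpolation=cv2.INTER_CUBIC)
a=d(t,235,215,50,90,6);b=d(s,262,262,100,50,5)
b2=np.zeros((540,500,3),np.uint8);b2[:250]=b
cv2.imwrite("pics/m2.png",np.hstack([a,b2]))
E
```

```text
(no output)
```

View pics/m1.png

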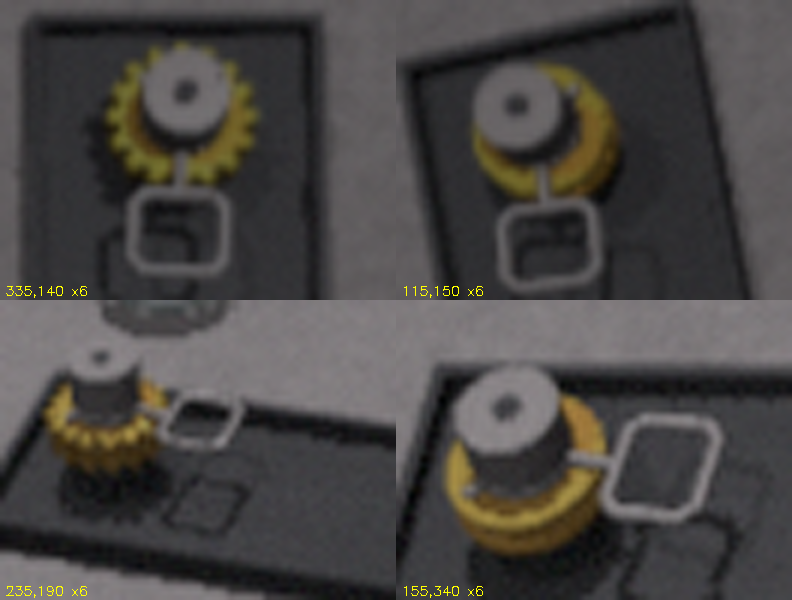

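View pics/m2.png

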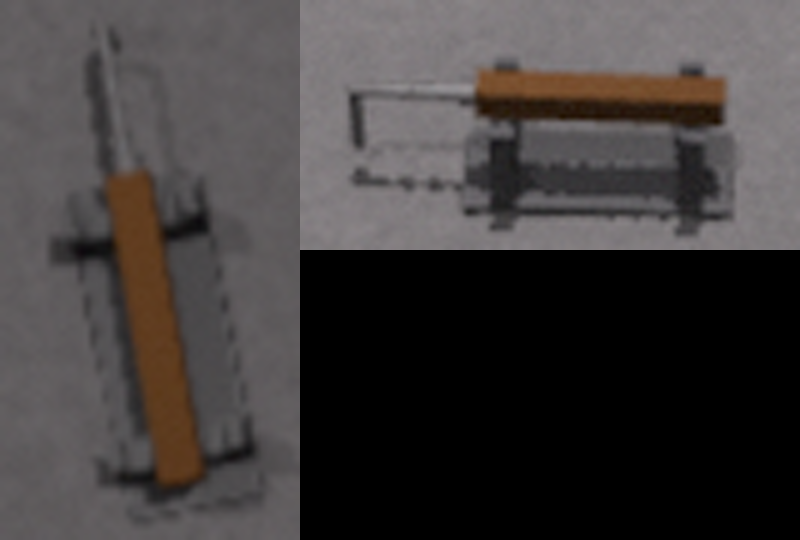

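The crops show the toothed gear at top (365,158) / side (251,208), so that unit is the target. The left unit is the smooth pulley. The pick lies on its rest with the tip toward the top of the top view. Now triangulating.

```bash
python3 - <<'E'
from h import *
np.set_printoptions(precision=4,suppress=True)
T=P("top");S=P("side")
for n,a,b,z in [("loop",(364.6,178.3),(268.3,209.8),.042),("spintop",(365.6,154.9),(251.3,199.1),.0655),
 ("hfront",(256.3,243.3),(297.2,278.8),.053),("hback",(264.8,295),(346.6,280),.053)]:
    X,e=tri([(T,a),(S,b)]);print(n,X,np.round(e,4),atz(T,a,z),atz(S,b,z))
print("tip side z=.014",atz(S,(273.2,290.5),.0125))
for c in [(338,143),(389,143),(388,229),(340,230)]: print("tray",atz(T,c,.014))
E
```

```text
loop [ 0.6442 -0.2235  0.0431] [0.0013 0.0013] [ 0.6432 -0.2237  0.042 ] [ 0.6461 -0.2251  0.042 ]
spintop [ 0.6846 -0.2256  0.0671] [0.0019 0.0019] [ 0.6831 -0.2259  0.0655] [ 0.6876 -0.228   0.0655]
hfront [ 0.5196 -0.0108  0.051 ] [0.0008 0.0008] [ 0.5184 -0.0111  0.053 ] [ 0.5198 -0.0091  0.053 ]
hback [ 0.4208 -0.026   0.0535] [0.0016 0.0016] [ 0.4192 -0.026   0.053 ] [ 0.4224 -0.0265  0.053 ]
tip side z=.014 [ 0.571  -0.0032  0.0125]
tray [ 0.7274 -0.1751  0.014 ]
tray [ 0.7238 -0.2783  0.014 ]
tray [ 0.5461 -0.2674  0.014 ]
tray [ 0.5472 -0.1727  0.014 ]
```

```bash
cat >> h.py <<'E'
from scipy.spatial.transform import Rotation as Ro
def to(X,yaw_deg):
    "tool shift mm and turn deg from the measured pose to X and tool yaw"
    s=state();R=Ro.from_euler("xyz",s["tcp_rot"]);d=R.inv().apply(np.array(X)-s["ee_pos"])*1e3
    y=np.degrees(s["tcp_rot"][2]);t=-((yaw_deg-y+180)%360-180)
    print("t",s["time"],"shift",d.round(1),"turn",round(t,1),"f",np.round(s["contact_force"],1),"gap",s["finger_gap"])
E
python3 -c "
from h import *
to([.47,-.018,.16],188.7)"
```

```text
t 0.1 shift [-461.7 -533.6   79.1] turn -22.0 f [-0.1  0.1  0. ] gap 0.08538643756850454
```

Call:
{"api": "servo_tool", "payload": {"increments": [[-1,[-38,-44,6],0],[-1,[-76,-88,12],-4],[-1,[-114,-132,20],-8],[-1,[-152,-176,26],-12],[-1,[-190,-220,32],-16]]}}

```text
time: 0.72
ee_pos: [0.2782, 0.3486, 0.2067]
tcp_rot: [-3.141, -0.0, -3.091]
contact_force: [-0.5, 0.3, 0.9]
finger_gap: 0.0856
```

```bash
python3 -c "
from h import *
to([.47,-.018,.16],188.7)"
```

```text
t 0.725 shift [-173.1 -375.8   46.8] turn -5.8 f [-0.5  0.3  0.9] gap 0.08561666064802313
```

Call:
{"api": "servo_tool", "payload": {"increments": [[-1,[-24,-53,6],-2],[-1,[-48,-106,12],-4],[-1,[-72,-159,20],-6],[-1,[-96,-212,28],-6],[-1,[-120,-265,36],-6]]}}

```text
time: 1.35
ee_pos: [0.4107, 0.0897, 0.171]
tcp_rot: [3.141, 0.001, -2.99]
contact_force: [0.6, -0.6, 0.0]
finger_gap: 0.0855
```

```bash
python3 -c "
from h import *
to([.47,-.018,.16],188.7)"
```

```text
t 1.35 shift [ -42.3 -115.5   11. ] turn 0.0 f [ 0.6 -0.6  0. ] gap 0.08547415898543978
```

Call:
{"api": "servo_tool", "payload": {"increments": [[-1,[-21,-58,6],0],[-1,[-42,-115,11],0],[-1,[-42,-115,11],0],[-1,[-42,-115,11],0]]}}

```text
time: 1.85
ee_pos: [0.4685, -0.0155, 0.1597]
tcp_rot: [3.14, -0.002, -2.99]
contact_force: [0.0, -0.0, -0.1]
finger_gap: 0.0851
```

```bash
python3 - <<'E'
from h import *
W=P("wrist");im=grab_frame("wrist")
np.set_printoptions(precision=4,suppress=True)
to([.47,-.018,.035],188.7);print(state()["ee_pos"],W[2])
a=np.deg2rad(8.7);X=[[.47+d*np.cos(a),-.018+d*np.sin(a),z] for d,z in((0,.053),(50,.053),(-50,.053),(100,.014)) for d in[d/1000]]
q=proj(W,X);print(q.round(1))
for p in q: cv2.drawMarker(im,tuple(int(round(v)) for v in p),(0,255,0),0,12,1)
cv2.imwrite("pics/w1.png",im)
np.savez("w1.npz",K=W[0],r=W[1],t=W[2])
E
```

```text
t 1.9 shift [ -1.4  -3.4 124.7] turn 0.0 f [ 0.1  0.3 -0.7] gap 0.08563786078877357
[ 0.4683 -0.0149  0.1597] [ 0.0847 -0.453   0.1653]
[[312.  245.1]
 [312.3 304. ]
 [311.7 178.9]
 [313.1 330.9]]
```

View pics/w1.png

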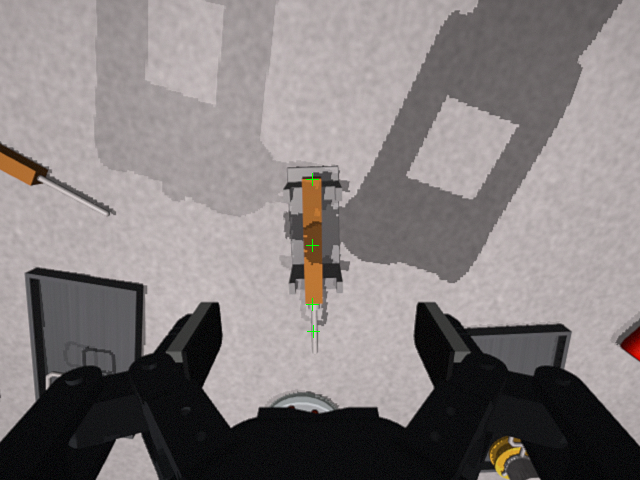

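The wrist view shows the handle from (312,178) to (314,304), with the projected estimate on it within a millimetre. So I go down and grip.

Call:
{"api": "servo_tool", "payload": {"increments": [[-1,[-1,-3,40],0],[-1,[-1,-3,80],0],[-1,[-1,-3,110],0],[-1,[-1,-3,125],0],[-1,[-1,-3,125],0]]}}

```text
time: 2.52
ee_pos: [0.4696, -0.0175, 0.0346]
tcp_rot: [3.141, -0.002, -2.988]
contact_force: [0.1, -0.1, 0.6]
finger_gap: 0.0853
```

Call:
{"api": "servo_tool", "payload": {"increments": [[1,[0,0,0],0],[1,[0,0,0],0],[1,[0,0,0],0],[1,[0,0,0],0],[1,[0,0,0],0]], "grip_force": 80}}

```text
time: 3.15
ee_pos: [0.4714, -0.0188, 0.036]
tcp_rot: [-3.141, 0.001, -2.989]
contact_force: [-0.0, 0.1, 4.8]
finger_gap: 0.0124
```

Call:
{"api": "servo_tool", "payload": {"increments": [[1,[0,0,0],0],[1,[0,0,0],0]]}}

```text
time: 3.4
ee_pos: [0.4714, -0.0188, 0.036]
tcp_rot: [-3.141, 0.001, -2.989]
contact_force: [-0.5, -0.3, 6.0]
finger_gap: 0.0129
```

```bash
python3 -c "
from h import *
to([.47,-.018,.035],188.7);s=state();print(s['ee_pos'],s['tcp_rot'])"
```

```text
t 3.4 shift [1.2 1.  1. ] turn 0.0 f [-0.5 -0.3  6. ] gap 0.012872890600931736
[ 0.47136436 -0.01878474  0.03599526] [-3.14121236e+00  8.44126504e-04 -2.98949746e+00]
```

Call:
{"api": "servo_tool", "payload": {"increments": [[1,[0,0,-20],0],[1,[0,0,-60],0],[1,[0,0,-100],0],[1,[0,0,-100],0],[1,[0,0,-100],0]]}}

```text
time: 4.03
ee_pos: [0.4698, -0.0184, 0.1343]
tcp_rot: [3.141, -0.002, -2.989]
contact_force: [-0.8, -0.2, -1.5]
finger_gap: 0.0126
```

```bash
python3 - <<'E'
from h import *
im=grab_frame("wrist");cv2.imwrite("pics/w2.png",im)
s=grab_frame("side");cv2.imwrite("pics/s2.png",s)
W=P("wrist");S=P("side")
st=state();R=Ro.from_euler("xyz",st["tcp_rot"])
tip=st["ee_pos"]+R.apply([-.1,0,-.011+.032]);print(tip,proj(S,tip),proj(W,tip),st["ee_pos"])
b=cv2.resize(s[180:280,230:390],(640,400),interpolation=2)
a=im[200:420,160:480]
o=np.zeros((620,640,3),np.uint8);o[:400]=b;o[400:]=cv2.resize(a,(320,220))[:, :].repeat(1,0) if 0 else np.hstack([a,np.zeros_like(a)])
cv2.imwrite("pics/m3.png",o[:600])
# loop approach: pick yaw -3deg; tip to loop centre
u=np.array([np.cos(np.deg2rad(-3)),np.sin(np.deg2rad(-3))]);L=np.array([.6445,-.2237])
to([*(L-.1*u),.10],177)
E
```

```text
[ 0.56780572 -0.00313456  0.11190456] [[271.33432214 256.20957172]] [[315.08170823 444.06750624]] [ 0.4690452  -0.0183024   0.13328906]
t 4.125 shift [ -44.5 -209.4   32.8] turn 11.7 f [-0.2 -0.4 -0.8] gap 0.012505311456828648
```

View pics/m3.png

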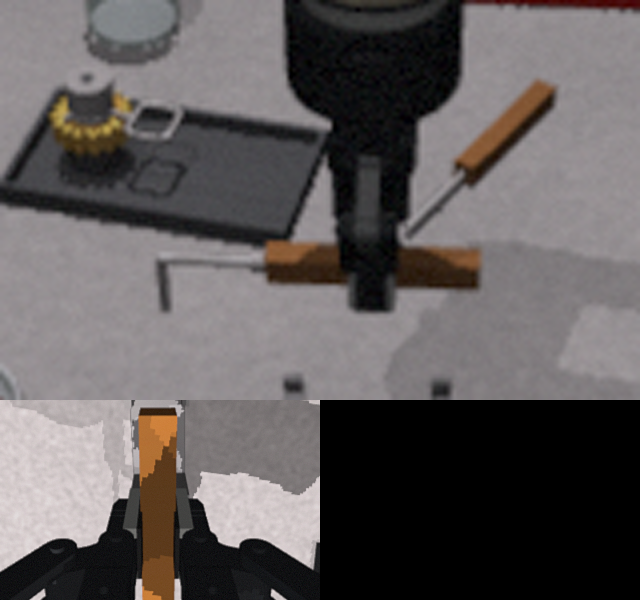

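Side crop: the pick is held level and its tip at (271,257) is where I computed it. Now moving above the loop.

Call:
{"api": "servo_tool", "payload": {"increments": [[1,[-9,-45,0],3],[1,[-18,-90,0],6],[1,[-27,-135,0],9],[1,[-36,-180,10],11.7],[1,[-44.5,-209.5,24],11.7]]}}

```text
time: 4.75
ee_pos: [0.5463, -0.2207, 0.1095]
tcp_rot: [3.141, -0.002, 3.088]
contact_force: [-1.0, -0.1, -0.4]
finger_gap: 0.0125
```

Call:
{"api": "servo_tool", "payload": {"increments": [[1,[0,0,6],0],[1,[0,0,6],0],[1,[0,0,6],0]]}}

```text
time: 5.12
ee_pos: [0.5459, -0.2177, 0.1048]
tcp_rot: [3.141, -0.001, 3.091]
contact_force: [0.1, 0.2, 0.1]
finger_gap: 0.0123
```

```bash
cat > look.py <<'E'
from h import *
import sys
st=state();R=Ro.from_euler("xyz",st["tcp_rot"])
t=grab_frame("top");s=grab_frame("side")
tip=st["ee_pos"]+R.apply([-.1,0,.021]);low=tip-[0,0,.0025]
T=P("top");S=P("side");print("tip",tip.round(4),"tcp",st["ee_pos"].round(4),st["tcp_rot"],"f",st["contact_force"],"top",proj(T,tip).round(1),"side",proj(S,tip).round(1))
a=cv2.resize(t[135:235,330:400],(420,600),interpolation=2);b=cv2.resize(s[180:255,225:320],(380,300),interpolation=2)
o=np.zeros((600,800,3),np.uint8);o[:,:420]=a;o[:300,420:]=b
cv2.imwrite(sys.argv[1],o)
E
python3 look.py pics/m4.png
```

```text
tip [ 0.6457 -0.2227  0.0837] tcp [ 0.5459 -0.2177  0.1048] [ 3.14078009e+00 -1.21217555e-03  3.09059301e+00] f [0.05709926 0.19860756 0.11555633] top [[365.4 170.8]] side [[266.9 196.4]]
```

View pics/m4.png

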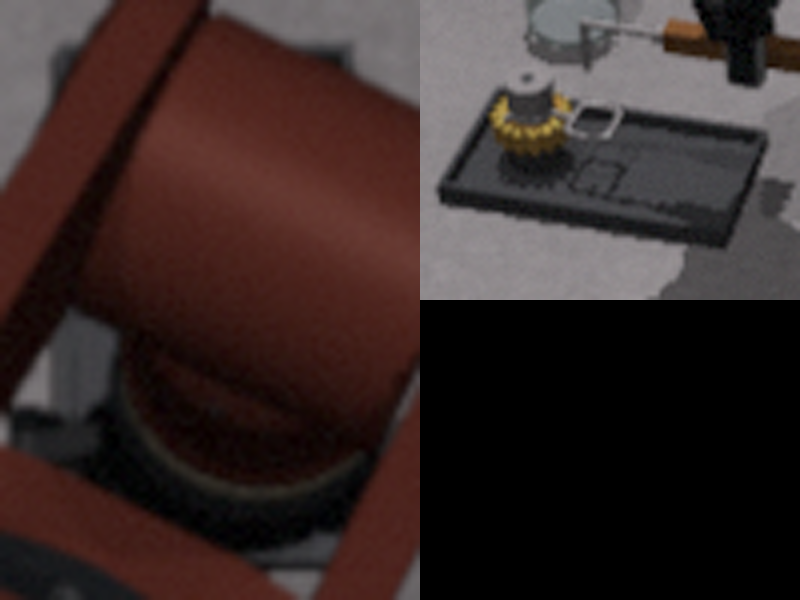

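Side crop: the pin end at (267,197) matches its prediction and lies over the loop, whose centre is (269,210). The top view is blocked by the arm. Lowering into the loop.

Call:
{"api": "servo_tool", "payload": {"increments": [[1,[1,0,15],0],[1,[1,1,30],0],[1,[1,1,42],0],[1,[1,1,52],0],[1,[1,1,58],0]]}}

```text
time: 5.85
ee_pos: [0.5451, -0.2177, 0.0462]
tcp_rot: [3.141, -0.001, 3.089]
contact_force: [0.1, 0.4, -0.2]
finger_gap: 0.0127
```

Call:
{"api": "servo_tool", "payload": {"increments": [[1,[0,0,1],0],[1,[0,0,1],0]]}}

```text
time: 6.1
ee_pos: [0.5459, -0.2181, 0.0466]
tcp_rot: [-3.141, 0.001, 3.09]
contact_force: [-1.3, 0.4, -1.6]
finger_gap: 0.0124
```

```bash
python3 look.py pics/m5.png; python3 -c "
import cv2
a=cv2.imread('pics/m5.png')[:300,420:];cv2.imwrite('pics/m5.png',cv2.resize(a,(760,600)))"
```

```text
tip [ 0.6458 -0.2233  0.0257] tcp [ 0.5459 -0.2181  0.0466] [-3.14124814e+00  6.45343034e-04  3.08958641e+00] f [-1.26569256  0.3550964  -1.64184368] top [[363.8 179.4]] side [[268.7 215.6]]
```

View pics/m5.png

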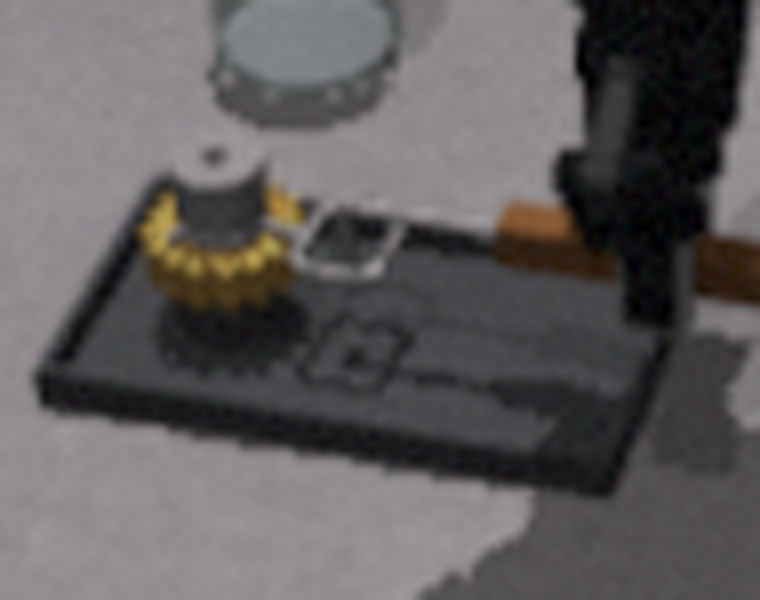

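The pin disappears into the loop at (350,240) in this crop, and its shadow falls inside the loop's shadow, so it is hooked. Dipping a little further and pulling back.

Call:
{"api": "servo_tool", "payload": {"increments": [[1,[0,0,4],0],[1,[4,0,4],0],[1,[8,0,4],0],[1,[12,0,4],0],[1,[16,0,4],0]]}}

```text
time: 6.82
ee_pos: [0.5324, -0.2181, 0.0438]
tcp_rot: [-3.139, 0.007, 3.089]
contact_force: [6.1, -0.5, -1.2]
finger_gap: 0.0126
```

Call:
{"api": "servo_tool", "payload": {"increments": [[1,[4,0,0],0],[1,[8,0,0],0],[1,[12,0,0],0],[1,[16,0,0],0],[1,[20,0,0],0]]}}

```text
time: 7.45
ee_pos: [0.509, -0.2159, 0.0421]
tcp_rot: [3.141, -0.001, 3.09]
contact_force: [-0.2, 0.9, -1.3]
finger_gap: 0.0127
```

```bash
python3 look.py pics/m6.png; python3 -c "
import cv2
a=cv2.imread('pics/m6.png')[:300,420:];cv2.imwrite('pics/m6.png',cv2.resize(a,(760,600)))"
```

```text
tip [ 0.6089 -0.2211  0.021 ] tcp [ 0.509  -0.2159  0.0421] [ 3.14135012e+00 -6.53372982e-04  3.08951163e+00] f [-0.17316818  0.85912812 -1.28350067] top [[363.4 198. ]] side [[283.2 219.6]]
```

View pics/m6.png

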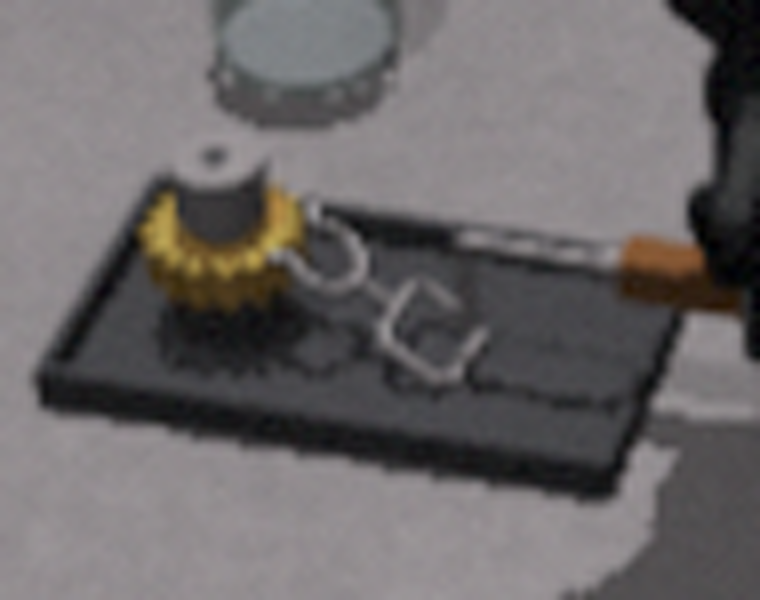

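Side crop: the clip is out of its groove, jaws leaning on the gear at (300,250) and loop at (435,330) hanging at the pin. I dip a little and pull on so the jaws drop clear.

Call:
{"api": "servo_tool", "payload": {"increments": [[1,[3,0,2],0],[1,[6,0,4],0],[1,[10,0,6],0],[1,[15,0,6],0],[1,[20,0,6],0]]}}

```text
time: 8.18
ee_pos: [0.4892, -0.2149, 0.0362]
tcp_rot: [3.142, -0.0, 3.09]
contact_force: [0.1, 0.6, -1.2]
finger_gap: 0.0126
```

Call:
{"api": "servo_tool", "payload": {"increments": [[1,[4,0,0],0],[1,[4,0,0],0]]}}

```text
time: 8.43
ee_pos: [0.4853, -0.2147, 0.0363]
tcp_rot: [3.142, -0.0, 3.089]
contact_force: [-0.5, 0.9, 0.3]
finger_gap: 0.0123
```

```bash
python3 look.py pics/m7.png; python3 -c "
import cv2
from h import *
print(atz(P('side'),(279.4,221.3),.025))
a=cv2.imread('pics/m7.png')[:300,420:];cv2.imwrite('pics/m7.png',cv2.resize(a,(760,600)))"
```

```text
tip [ 0.5852 -0.2199  0.0153] tcp [ 0.4853 -0.2147  0.0363] [ 3.14156291e+00 -9.87076193e-05  3.08934083e+00] f [-0.45264092  0.89574321  0.28762827] top [[363.2 210.4]] side [[292.7 223. ]]
[ 0.61470879 -0.20836994  0.025     ]
```

View pics/m7.png

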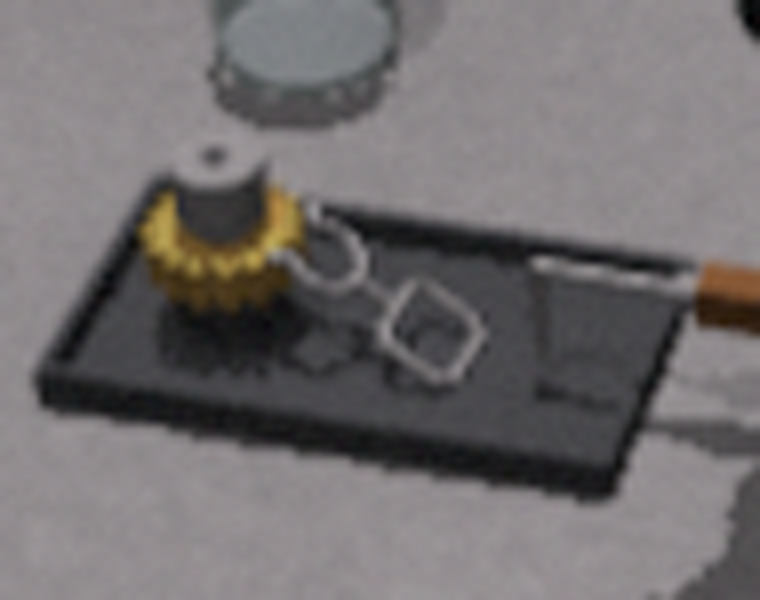

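Side crop: the pin at (540,360) has slipped past the loop. The clip leans with its jaws on the gear and its loop at (433,332) low in the tray. I'll compute where the loop stands and whether the top view can see it.

```bash
python3 - <<'E'
from h import *
S=P("side")
for z in(.01,.0135,.017,.02): 
    X=atz(S,(278.7,221),z);print(X.round(4),"gear dist",np.hypot(*(X[:2]-[.6846,-.2256])).round(4))
for n,q in (("left",(380,330)),("top",(415,282)),("right",(485,330)),("bottom",(445,382))):
    uv=(225+q[0]/8-.5,180+q[1]/8-.5);print(n,[atz(S,uv,z).round(4)[:2] for z in(.006,.014,.022)])
E
```

```text
[ 0.6225 -0.2264  0.01  ] gear dist 0.0621
[ 0.6211 -0.2224  0.0135] gear dist 0.0636
[ 0.6198 -0.2183  0.017 ] gear dist 0.0652
[ 0.6186 -0.2149  0.02  ] gear dist 0.0669
left [array([ 0.6404, -0.2285]), array([ 0.6371, -0.2193]), array([ 0.6339, -0.2101])]
top [array([ 0.6364, -0.2535]), array([ 0.6332, -0.244 ]), array([ 0.6299, -0.2345])]
right [array([ 0.6088, -0.2353]), array([ 0.6059, -0.226 ]), array([ 0.6029, -0.2167])]
bottom [array([ 0.6142, -0.2088]), array([ 0.6112, -0.1999]), array([ 0.6082, -0.1909])]
```

Call:
{"api": "servo_tool", "payload": {"increments": [[1,[5,0,-15],0],[1,[5,0,-45],0],[1,[5,0,-60],0],[1,[5,60,-60],0],[1,[5,100,-60],0]]}}

```text
time: 9.15
ee_pos: [0.4859, -0.1134, 0.0972]
tcp_rot: [3.141, 0.001, 3.089]
contact_force: [0.4, 0.3, -1.4]
finger_gap: 0.0125
```

```bash
python3 look.py pics/m8.png
```

```text
tip [ 0.5858 -0.1187  0.0763] tcp [ 0.4859 -0.1134  0.0972] [3.14148232e+00 1.09102218e-03 3.08880712e+00] f [ 0.42748102  0.32306201 -1.37692002] top [[311.4 204.2]] side [[279.7 230.6]]
```

View pics/m8.png

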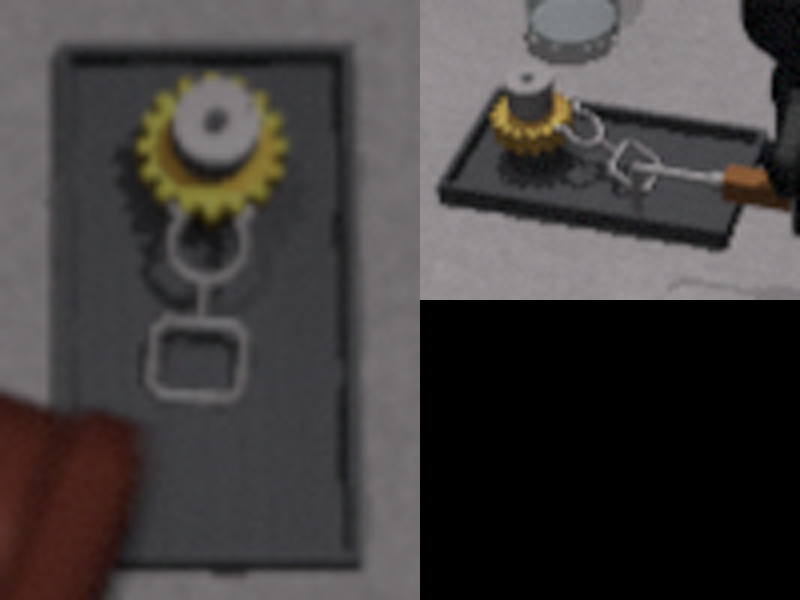

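Top crop: the loop centre is at (197,360) in the crop, i.e. (362.4,194.5) in the full picture, and the clip lies straight along the tray. The 63 mm mark is only narrowly reached, so I'll re-hook and pull more.

```bash
python3 - <<'E'
from h import *
np.set_printoptions(precision=4,suppress=True)
S=P("side");T=P("top")
f=lambda q:(330+q[0]/6-.5,135+q[1]/6-.5)
g=lambda q:(225+q[0]/8-.5,180+q[1]/8-.5)
print("centre",tri([(T,f((197,360))),(S,g((433,332)))]))
# corners: near(-x) +y corner and -y corner, far corners ; mid near edge
print("near mid",tri([(T,f((195,396))),(S,g((466,354)))]))
print("far mid",tri([(T,f((199,324))),(S,g((399,306)))]))
for z in(.006,.01,.014,.02): print(z,"near",atz(T,f((195,396)),z),"far",atz(T,f((199,324)),z))
E
```

```text
centre (array([ 0.619 , -0.2195,  0.0157]), [0.0013732158300588787, 0.0013732158300586972])
near mid (array([ 0.6085, -0.2188,  0.0094]), [0.0015889177503348383, 0.0015889177503347325])
far mid (array([ 0.6292, -0.2202,  0.0236]), [0.001474770109539389, 0.001474770109539328])
0.006 near [ 0.6078 -0.2191  0.006 ] far [ 0.6326 -0.2215  0.006 ]
0.01 near [ 0.6067 -0.2189  0.01  ] far [ 0.6315 -0.2213  0.01  ]
0.014 near [ 0.6057 -0.2186  0.014 ] far [ 0.6304 -0.221   0.014 ]
0.02 near [ 0.6042 -0.2182  0.02  ] far [ 0.6287 -0.2206  0.02  ]
```

```bash
python3 -c "
from h import *
to([.5171,-.2147,.08],177)"
```

```text
t 9.25 shift [ -36.9 -101.7   16.2] turn 0.2 f [-0.5 -1.1 -1.1] gap 0.01263496197207373
```

Call:
{"api": "servo_tool", "payload": {"increments": [[1,[-18,-50,0],0],[1,[-37,-101.5,10],0],[1,[-37,-101.5,16],0],[1,[-37,-101.5,16],0],[1,[-37,-101.5,16],0]]}}

```text
time: 9.88
ee_pos: [0.5168, -0.217, 0.0801]
tcp_rot: [3.141, -0.001, 3.09]
contact_force: [0.2, 0.5, 0.2]
finger_gap: 0.0125
```

```bash
python3 -c "
from h import *
to([.5171,-.2147,.035],177)"
```

```text
t 9.875 shift [-0.2  2.3 45.1] turn 0.1 f [0.2 0.5 0.2] gap 0.01246271428881473
```

Call:
{"api": "servo_tool", "payload": {"increments": [[1,[0,2,12],0],[1,[0,2,24],0],[1,[0,2,34],0],[1,[0,2,41],0],[1,[0,2,45],0]]}}

```text
time: 10.5
ee_pos: [0.5173, -0.2158, 0.0345]
tcp_rot: [3.141, -0.001, 3.09]
contact_force: [-0.3, -0.2, -0.2]
finger_gap: 0.0121
```

Call:
{"api": "servo_tool", "payload": {"increments": [[1,[0,0,2],0],[1,[0,0,4],0],[1,[0,0,5],0],[1,[0,0,5],0]]}}

```text
time: 11.0
ee_pos: [0.5177, -0.216, 0.0304]
tcp_rot: [-3.142, 0.0, 3.09]
contact_force: [0.7, -0.6, -0.1]
finger_gap: 0.0123
```

Call:
{"api": "servo_tool", "payload": {"increments": [[1,[0,0,1],0],[1,[0,0,2],0],[1,[0,0,2],0]]}}

```text
time: 11.38
ee_pos: [0.5177, -0.216, 0.0283]
tcp_rot: [-3.142, 0.0, 3.089]
contact_force: [0.8, -0.7, -0.1]
finger_gap: 0.0126
```

Call:
{"api": "servo_tool", "payload": {"increments": [[1,[3,0,0],0],[1,[6,0,0],0],[1,[9,0,0],0],[1,[12,0,0],0],[1,[15,0,0],0]]}}

```text
time: 12.0
ee_pos: [0.5025, -0.2152, 0.0284]
tcp_rot: [-3.142, 0.0, 3.09]
contact_force: [0.9, 0.2, -0.6]
finger_gap: 0.0127
```

```bash
python3 - <<'E'
from h import *
s=grab_frame("side");cv2.imwrite("pics/s9.png",s)
o=cv2.imread("pics/m7.png")  # compare loop region with the pre-hook view
a=cv2.resize(s[180:255,225:320],(760,600),interpolation=2)
d=cv2.absdiff(a,o).max(2)
print("diff at loop region",d[280:390,370:420].mean(),"at ring",d[220:290,290:365].mean(),"spindle",d[150:240,150:260].mean())
st=state();print(st["ee_pos"],st["contact_force"])
E
```

```text
diff at loop region 27.176363636363636 at ring 27.534857142857142 spindle 2.713939393939394
[ 0.50204934 -0.21505798  0.02826152] [-0.87821285  0.11303708  0.45019601]
```

The clip moved with the pin: the ring and loop areas changed and the spindle did not. Pulling on.

Call:
{"api": "servo_tool", "payload": {"increments": [[1,[4,0,0],0],[1,[8,0,0],0],[1,[12,0,0],0],[1,[16,0,0],0],[1,[20,0,0],0]]}}

```text
time: 12.68
ee_pos: [0.4824, -0.2141, 0.0283]
tcp_rot: [-3.142, 0.0, 3.09]
contact_force: [0.6, -0.2, 0.1]
finger_gap: 0.0122
```

Call:
{"api": "servo_tool", "payload": {"increments": [[1,[3,0,0],0],[1,[3,0,0],0]]}}

```text
time: 12.92
ee_pos: [0.4791, -0.2138, 0.0282]
tcp_rot: [3.141, -0.001, 3.089]
contact_force: [-0.7, -0.1, 0.0]
finger_gap: 0.0126
```

Call:
{"api": "servo_tool", "payload": {"increments": [[1,[-4,0,0],0],[1,[-4,0,-10],0],[1,[-4,0,-40],0],[1,[-4,0,-75],0],[1,[-4,40,-75],0]]}}

```text
time: 13.55
ee_pos: [0.4898, -0.1774, 0.1083]
tcp_rot: [-3.137, 0.01, 3.086]
contact_force: [1.2, 1.0, 0.0]
finger_gap: 0.0123
```

```bash
python3 -c "
from h import *
to([.4695,-.018,.11],188.7)"
```

```text
t 13.55 shift [ 29.  158.   -2.8] turn -11.9 f [1.2 1.  0. ] gap 0.01228036565724818
```

Call:
{"api": "servo_tool", "payload": {"increments": [[1,[8,50,-2],-4],[1,[17,100,-2],-8],[1,[25,140,-2],-11.9],[1,[27,158,-2],-11.9],[1,[27,158,-2],-11.9]]}}

```text
time: 14.18
ee_pos: [0.4671, -0.014, 0.1058]
tcp_rot: [-3.141, 0.001, -2.983]
contact_force: [0.1, 0.6, -0.8]
finger_gap: 0.0126
```

Call:
{"api": "servo_tool", "payload": {"increments": [[1,[0,0,0],0],[1,[0,0,0],0]]}}

```text
time: 14.42
ee_pos: [0.4674, -0.0159, 0.1055]
tcp_rot: [-3.141, 0.0, -2.987]
contact_force: [-0.9, 0.7, -0.8]
finger_gap: 0.0125
```

```bash
python3 look.py pics/m10.png; python3 - <<'E'
from h import *
o=cv2.imread("pics/m10.png");s=grab_frame("side")
o[300:,420:]=cv2.resize(s[225:300,250:345],(380,300),interpolation=2);cv2.imwrite("pics/m10.png",o)
to([.4695,-.018,.036],188.7)
E
```

```text
tip [ 0.5662 -0.0006  0.0846] tcp [ 0.4674 -0.0159  0.1055] [-3.14119870e+00  3.30101288e-04 -2.98717678e+00] f [-0.90828325  0.70401099 -0.78412697] top [[248.5 215.4]] side [[272.7 267.3]]
t 14.575 shift [-2.  -2.6 69.3] turn 0.1 f [-0.2  0.3 -0.5] gap 0.01249546643711662
```

View pics/m10.png

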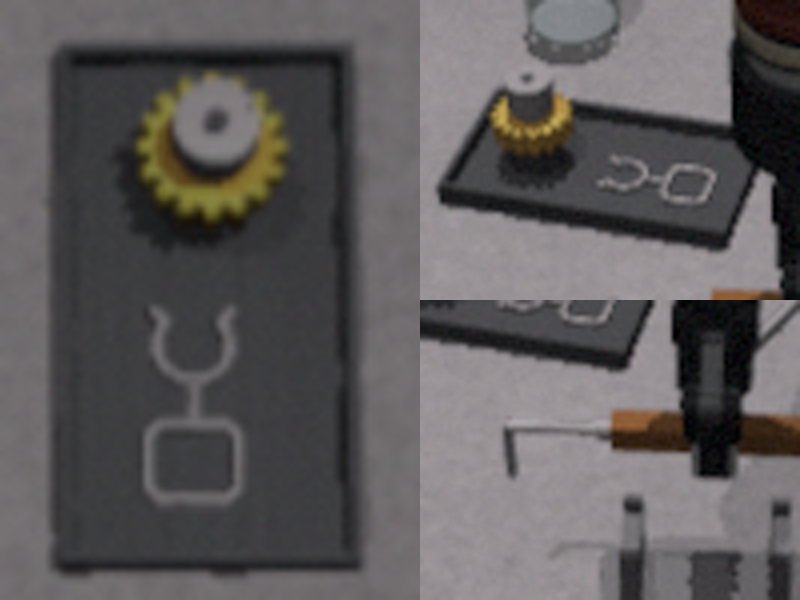

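Last picture: the clip lies flat in the geared tray, loop at (195,460) in the top crop. The pick is still level in the gripper above the rest. Lowering and releasing.

Call:
{"api": "servo_tool", "payload": {"increments": [[1,[-2,-2.5,20],0],[1,[-2,-2.5,40],0],[1,[-2,-2.5,58],0],[1,[-2,-2.5,65],0],[1,[-2,-2.5,68],0]]}}

```text
time: 15.2
ee_pos: [0.4694, -0.0174, 0.0371]
tcp_rot: [3.142, -0.0, -2.986]
contact_force: [0.4, 0.9, 0.3]
finger_gap: 0.0127
```

Call:
{"api": "servo_tool", "payload": {"increments": [[1,[0,0,1],0],[1,[0,0,1],0]]}}

```text
time: 15.45
ee_pos: [0.4699, -0.0173, 0.0369]
tcp_rot: [-3.141, 0.001, -2.986]
contact_force: [-0.4, -0.8, -1.3]
finger_gap: 0.0127
```

```bash
python3 -c "
from h import *
to([.4695,-.018,.035],188.7)"
```

```text
t 15.45 shift [ 0.5 -0.6  1.9] turn 0.2 f [-0.4 -0.8 -1.3] gap 0.012688756446219198
```

Call:
{"api": "servo_tool", "payload": {"increments": [[1,[0,-0.5,1],0],[1,[0,-0.5,1],0],[0.6,[0,-0.5,1],0],[0.2,[0,-0.5,1],0],[-0.4,[0,-0.5,1],0]]}}

```text
time: 16.08
ee_pos: [0.4693, -0.0177, 0.0352]
tcp_rot: [3.142, -0.0, -2.986]
contact_force: [-0.4, -0.0, -0.0]
finger_gap: 0.051
```

Call:
{"api": "servo_tool", "payload": {"increments": [[-1,[0,0,0],0],[-1,[0,0,0],0],[-1,[0,0,0],0],[-1,[0,0,0],0]]}}

```text
time: 16.58
ee_pos: [0.4694, -0.0177, 0.0353]
tcp_rot: [3.142, -0.0, -2.986]
contact_force: [0.2, 0.1, -0.1]
finger_gap: 0.0853
```

Call:
{"api": "servo_tool", "payload": {"increments": [[-1,[0,0,-20],0],[-1,[0,0,-60],0],[-1,[0,0,-110],0],[-1,[60,0,-150],0],[-1,[60,0,-150],0]]}}

```text
time: 17.2
ee_pos: [0.41, -0.0273, 0.1879]
tcp_rot: [-3.139, 0.005, -2.986]
contact_force: [-0.1, -0.4, 0.6]
finger_gap: 0.0854
```

```bash
python3 - <<'E'
from h import *
np.set_printoptions(precision=4,suppress=True)
st=state();print(st["time"],st["ee_pos"],st["finger_gap"],st["contact_force"])
o=cv2.imread("pics/side0.png");s=grab_frame("side");t=grab_frame("top");cv2.imwrite("pics/s11.png",s);cv2.imwrite("pics/t11.png",t)
def wood(im,box):
    x,y,w,h=box;c=im[y:y+h,x:x+w];H=cv2.cvtColor(c,cv2.COLOR_BGR2HSV)
    m=cv2.inRange(H,(5,120,40),(20,255,255));q=np.argwhere(m)[:,::-1]+[x,y]
    return len(q),q.mean(0),q.min(0),q.max(0)
B=(285,265,75,35)
print(wood(o,B));print(wood(s,B))
print("pick region diff",cv2.absdiff(o,s)[270:300,268:350].max(2).mean(), "pulley",cv2.absdiff(o,s)[345:405,150:260].max(2).mean(),"ref",cv2.absdiff(o,s)[240:265,160:200].max(2).mean())
E
```

```text
17.2 [ 0.41   -0.0273  0.1879] 0.08539576673032953 [-0.1024 -0.3828  0.5539]
(390, array([321.3077, 280.7923]), array([297, 276]), array([346, 286]))
(417, array([321.3837, 281.6187]), array([298, 276]), array([346, 286]))
pick region diff 15.776016260162601 pulley 9.428333333333333 ref 10.43
```

```bash
python3 -c "
from station import *
close_job()"
```

```text
the job is handed in; nothing more can be done
```

The clip is off the geared spindle and lies flat in its tray, the pick is back on its rest, and the job is handed in (about 17 s of the 48 s used).

- **Pull:** The first pull brought the clip out of its groove, then the pin slipped out of the loop. That left the loop about 64 mm from the spindle, only just past the 63 mm mark. I hooked the loop again near the tray floor and drew it about 25 mm further, which dropped the clip clear of the gear.
- **Clip:** The last picture shows it flat inside the tray, with both ends well inside the outline.
- **Pick:** The handle sits within about 1 pixel of where it was in the side view. I checked that with image code, not by eye, because I had used all 12 views.
- **Pulley unit:** Its area in the side view changed no more than a patch of bare bench did, so that clip is still in place. The arm never went near it.
- **Robot:** The gripper is open and clear of everything, and every wrist force I read stayed under 7 N.

No last check failed. The pick area's pixel difference was somewhat raised (16 against 10 for bare bench); I put that down to the arm's shadow but did not confirm it.

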